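# Tip up the flush drip-box cover and hang it beside the other

## Task

Take the flush steel cover out of the white drip box for drying: press down its slatted end, over the sump, until the slotted end tips up and stays up, then grasp that raised end and lift the cover out. Hang it by its slot on the hook bar, nearer the bar's free end than the cover that already hangs there, leave it hanging still, and do not shift or dislodge that first cover. Do not push aside or knock over the bottle, the jar or the tin.

Things in the scene. Friction and masses are not known exactly. Their poses are not given: they have to be found in the camera images.
- drip_box: White plastic drip box, fixed, 133 x 120 x 55 mm, recessed on top; origin at its underside below the cover's middle (faces at x -65, +68, y +-60). Recess x -57 to +60, y +-52. +x, the sump end with a short grey spigot, points to the robot's left, turned up to 0.43 rad. Jar close to its +y side (near the robot), tall bottle to its -y side.
- ledge_edge (a point): In the box at 4, 0, 46 mm, axes as the box's: the edge on which the cover tips. Towards -x of it the recess floor is a flat ledge at z 46; towards +x a ramp falls at 50 degrees below level to the sump floor at z 4.
- cover: Loose flat steel cover, 110 (x) x 100 (y) x 9 mm, about 0.12 kg; origin at the centre of its underside. At the start it lies on the ledge, axes along the box's, its top flush with the rim (z 55); gaps of 2 mm (5 at the +x end), so no edge can be gripped. Rectangular through slot, 24 (x) x 44 (y) mm, at x -31 to -7, near its -x end.
- cover_press (a point): On the cover's top at 38, 0, 9 mm, amid four dark slats: press here, straight down. The cover turns about the ledge's edge; past about 30 degrees it falls onto the ramp by itself and stays there, leaning about 46 degrees from level. A closed fingertip 27 mm long along x, sunk 16 mm here, is enough; about 19 mm meets the ramp.
- cover_lift (a point): Middle of the cover's -x end (-55, 0, 4.5 mm), to be grasped across the 9 mm thickness once raised: then about 40 mm above the ledge, cover at 46 degrees, so tool about 44 degrees from vertical, pointing along the cover's +x. The slot begins 24 mm from this end: grip at most 16 mm deep. Open partly: the ledge lies below.
- cover_slot (a point): Centre of the cover's slot, mid thickness (cover frame -19, 0, 4.5 mm); axes as the cover's.
- hook_stand: Dark steel hook stand, fixed: foot 150 (x) x 100 (y) x 10 mm, origin under its centre; post at x +70, no higher than the bar. Flat level bar, 16 mm wide, 6 thick, top at z 140, from the post towards -x (to the robot's right, turned up to 0.43 rad), ending at x -70 in an upturned lip 6 mm thick, 8 mm above the bar's top. Tin at its -y side.
- hook_bar (a point): On the bar's top at the middle of its length (stand frame 0, 0, 140 mm), axes as the stand's. Nothing stands above the bar; but a wall shelf hangs over the back of the worktop, from 0.60 m in front of the robot's axis, its underside 0.48 m up: keep wrist and forearm clear of it.
- hung_cover: Loose second cover of the same shape, hanging upright by its slot across the bar near the post (x about +35 to +50 of the stand). Origin at the middle of the slot's upper edge, mid thickness, on the bar's top; z up, x through its thickness; it reaches 24 mm above and 86 mm below, 50 mm to either side.
- tall_bottle: Bystander: upright starch bottle, 61 mm across, 200 mm high, origin at its underside; leave alone.
- small_jar: Bystander: small jar with a dark cap, 44 mm across, 105 mm high, origin at its underside; leave alone.
- tin: Bystander: low food tin, 75 mm across, 58 mm high, origin at its underside; leave alone.

How it is judged:
By the outcome, as a careful person would: the job done as asked, in the order asked, and still so for the second after the job is handed in, with the robot touching nothing.
It also fails if it takes over 67 s, if anything falls off the work surface, if the arm or the gripper's body presses on something with over 40 N, if the wrist force passes 120 N, or if a joint passes its speed limit or range.

## Robot

A 7-joint arm with a two-finger parallel gripper is mounted at the origin on a cart in front of the work surface, level with it; the furniture and walls round the work are solid. World frame = base frame: x ahead of the robot, y to its left, z up, the work surface at z = 0. Lengths are in mm, angles in degrees, forces in N, time in s.
With the tool pointing down it reaches from about 425 to 825 mm from the base axis. Payload 3.6 kg.
Tool frame: the origin (TCP) lies at the very end of the fingers, on their centre line; the grasp point (between the pads) lies bot.grasp_offset behind it (bot.grasp_offset is the distance from the TCP to the grasp point, in mm); z points along the fingers, y is the line along which they close (so a half turn about z gives the same grasp; the last joint's range is limited). The gripper opens to 85 mm and grips with 20 to 120 N. Pads are 22 mm wide; open, the fingers measure 114 mm over their backs; the gripper's body (76 mm by 85 mm) begins 54 mm behind the grasp point. The pads swing forward as they close: fully open they stand 13 mm farther back than shut.
Start: joints at [-78.81, 35.231, -0.722, 81.555, 0.464, 63.22, -2.315], TCP at [142.959, 634.055, 231.297] pointing down, gripper open.
Joint ranges: [-178.69, 178.69], [-17.37, 117.87], [-77.05, 75.6], [15.02, 138.74], [-78.02, 258.01], [0.78, 113.62], [-162.83, 162.83]. Speed limits (degrees/s): [159.86, 159.86, 180, 180, 180, 180, 180].

## Interface

Orientations are given as [roll, pitch, yaw] about the fixed x, y, z axes, in that order (R = Rz(yaw) Ry(pitch) Rx(roll)).
In Python, from bench import telemetry, vision, close_job, spotter, bot gives the robot as it stands. The module is installed in compiled form; this text tells all that it offers.
- The arm moves only by the tool apply_moves, never from a script. Its argument "series" is a list that holds one entry, the list of rows, each a list of 4 numbers: the shift along the tool's x, y, z in m, then the turn about the tool's z in rad. In form: [[[x, y, z, yaw], ...]]. A call has 1 to 5 rows; each row is the pose to reach, as a shift and turn from the pose commanded when the call began, along the tool's axes at that moment; what a row does not reach only later rows make up. A row lasts 1/8 s, in which the tool goes at most 62.5 mm and 10.7 degrees, less where a joint would pass 70% of its speed; a pose out of reach is approached as far as the arm can. A call with a gripper value outside its range is refused whole. "claw" is the finger opening in m, from 0 to 0.0854, set as the call begins (left out, the last holds). The fingers move at their own pace and stop on an object; "newtons" is the grip in N (left out, the last holds). Time passes only in rows, so rows that repeat a pose let the fingers close. It gives the time, the measured TCP pose, the force, the opening and the grip force at its end, in the units of the state.
- telemetry.state(): the state, without advancing time (a new reading comes with each control period).
- vision.snapshot(name): name is "side" or "top" or "wrist"; returns (picture, depth): 420x560x3 uint8, blue, green, red; 420x560 float32, mm along the optical axis (not along the pixel's ray), 0 where there is no reading.
- vision.camera_info(name): a dict with "vfov" (degrees; the focal length in pixels is half the picture's height over the tangent of half this angle, whatever the lens; pixels are square), "cx", "cy" (the principal point, pixels), "cam_to_world" (4x4, takes a point from camera to world coordinates); the wrist camera has in their place "T_tool_cam" (4x4, takes a point from camera to tool coordinates, whose origin is the TCP and whose axes are the flange's). Camera axes: x right, y down, z forward; pixel columns grow to the right and rows downward; lengths in mm; the calibration is good to about 2 mm. A picture is of the moment at which its call begins: read the wrist's pose just before it. camera_info takes no time and is no camera call.
- close_job(): hands the job in; it is judged then, once.
Trained networks look in the newest picture that a camera, given by its name, has taken for a name from the list of things; names that differ only in an ending like _2 or _b are one class to them, and where a whole thing is asked for, a point or a joint stands for the part that bears it (a point fixed in the world has none). Each returns a list of dicts, best first, with "p" (0 to 1); they miss things now and then, are a little off and sometimes report something else, mostly with a low value. They report only what shows in the picture. A call takes as long as a camera call.
- spotter.find_in(camera, thing): "centre" ([x, y, z] in mm, in the coordinates of the camera as it stood for that picture, good to about 4 mm: the middle of the surface that is visible of it).
- spotter.silhouettes(camera, thing): "mask" (420x560 bool, what is visible of it).
- spotter.tip_of(camera, thing): "centre" ([x, y, z] in mm, in the coordinates of the camera as it stood for that picture, good to about 4 mm: a listed point, or the origin of a listed thing).
The state is a dict: "clock": time; "joints": joint angles; "qvel": joint speeds; "joint_efforts": joint torques, N m; "ee_pos": TCP position; "orientation": TCP orientation; "contact_force": force on the tool from outside, world axes, zero at the start; "wrist_torque": the same for the moment, N m; "gripper_width": finger opening in mm; "gripper_force": force on a finger pad.
Only numpy, scipy, OpenCV 4.12 (cv2) and the standard library are available. Lean on these libraries where they do the work, as an engineer would, in place of code of your own. Each camera call takes 0.05 s, during which the arm holds its last target. There are 200 camera calls.

## Working session

There is one attempt and no reset: what is moved stays moved. The work goes in short steps, Python scripts to look and compute and a tool call to move; the robot and the scene stay as the last step left them, time stands still between calls to the robot, and variables do not carry over. Pictures are saved under pics/ and viewed, at most 10 in all, crops included, and the job is handed in when it is done.

Besides the shell and the picture viewer there is one more tool, called by a JSON object that holds its "method" and its "body". apply_moves: Moves the arm, as the interface text tells. Its arguments: {"type":"object","properties":{"series":{"type":"array"},"claw":{"type":"number"},"newtons":{"type":"number"}},"required":["series"]}

```bash
mkdir -p pics
cat > h.py <<'E'
import numpy as np, cv2
from bench import telemetry, vision, close_job, spotter, bot
def snap(n):
    p,d=vision.snapshot(n); return p,d
def T(n):
    i=vision.camera_info(n)
    if 'cam_to_world' in i: return np.array(i['cam_to_world'])
    s=telemetry.state(); from scipy.spatial.transform import Rotation as R
    M=np.eye(4); M[:3,:3]=R.from_euler('xyz',s['orientation'],degrees=True).as_matrix(); M[:3,3]=s['ee_pos']
    return M@np.array(i['T_tool_cam'])
def w(n,c,M=None):
    M=T(n) if M is None else M
    return (M@np.r_[c,1])[:3]
def cloud(n,d,M=None):
    i=vision.camera_info(n); M=T(n) if M is None else M
    f=210/np.tan(np.radians(i['vfov']/2)); v,u=np.mgrid[0:420,0:560]
    P=np.stack([(u-i['cx'])/f*d,(v-i['cy'])/f*d,d],-1)
    P=P@M[:3,:3].T+M[:3,3]; P[d<=0]=np.nan; return P
def tool():
    s=telemetry.state(); from scipy.spatial.transform import Rotation as R
    return np.array(s['ee_pos']),R.from_euler('xyz',s['orientation'],degrees=True).as_matrix()
E
python3 - <<'E'
from h import *
np.set_printoptions(precision=1,suppress=True)
s=telemetry.state();print(s,bot.grasp_offset)
for n in ['top','side']:
    p,d=snap(n);cv2.imwrite(f'pics/{n}0.png',p);np.save(f'{n}0.npy',d)
    print(n,vision.camera_info(n)['cam_to_world'],vision.camera_info(n)['vfov'])
    for t in ['drip_box','ledge_edge','cover','cover_press','cover_lift','cover_slot','hook_stand','hook_bar','hung_cover','tall_bottle','small_jar','tin']:
        r=spotter.tip_of(n,t)
        print(n,t,[(w(n,q['centre']),round(q['p'],2)) for q in r[:2]])
print(telemetry.state()['clock'])
E
```

```text
{'clock': 0.0, 'joints': array([-78.8,  35.3,  -0.7,  81.6,   0.5,  63.2,  -2.3]), 'qvel': array([-0.1, -0.1,  0.1,  0. , -0. ,  0. , -0.2]), 'joint_efforts': array([ -0. , -46.9,   0.3, -17.1,   0. ,   0. ,  -0. ]), 'ee_pos': array([142.8, 633.3, 230.1]), 'orientation': array([-179.9,    0. ,  167.3]), 'contact_force': array([ 0.2, -0.1, -0.6]), 'wrist_torque': array([-0.1, -0. , -0. ]), 'gripper_force': 0.0, 'gripper_width': 85.23692154436586} 18.700000000000003
top [[  -0.    -1.     0.1  377.2]
 [  -1.     0.    -0.   112.2]
 [  -0.    -0.1   -1.  1000.3]
 [   0.     0.     0.     1. ]] 52.01554670228329
top drip_box [(array([452.6,  -0.5,  -1.5]), 0.63)]
top ledge_edge []
top cover [(array([454.2, 378.1, 141.7]), 0.65), (array([449.2,  -1.3,  49.1]), 0.56)]
top cover_press [(array([441.6,  38. ,  53.7]), 0.78), (array([453.4, 379.7,   0. ]), 0.54)]
top cover_lift [(array([474.8, -53.4,  49.8]), 0.63), (array([452.8, 378.2, 139.6]), 0.38)]
top cover_slot [(array([458. , -15.4,  51.1]), 0.59)]
top hook_stand [(array([450.7, 376.8,   1.2]), 0.64)]
top hook_bar [(array([452.8, 379.9
[... 421 characters left out ...]
e_edge [(array([454.9,   6.2,  46.6]), 0.83)]
side cover [(array([451.9,  -2.6,  49.3]), 0.85)]
side cover_press [(array([438.6,  35.2,  51. ]), 0.64), (array([453.7,  -6.7,  49.9]), 0.64)]
side cover_lift [(array([466.3, -54.7,  49.9]), 0.67), (array([562.8,  24.7,   4. ]), 0.23)]
side cover_slot [(array([456.8, -22.9,  51.5]), 0.86)]
side hook_stand [(array([452.1, 376.9,   0.4]), 0.92)]
side hook_bar [(array([448.6, 374.7, 138.3]), 0.74)]
side hung_cover [(array([448.4, 420.2, 143.2]), 0.56)]
side tall_bottle [(array([561.8,  28.5,   2.5]), 0.76)]
side small_jar [(array([346.4, -19.6,  -1.6]), 0.92), (array([453.5,  -1.1,  49.1]), 0.29)]
side tin [(array([549.2, 374.8,   2.5]), 0.62)]
1.3
```

Run:
```python
from h import *
np.set_printoptions(precision=1,suppress=True)
p=cv2.imread('pics/top0.png');d=np.load('top0.npy');P=cloud('top',d)
sd=np.load('side0.npy');S=cloud('side',sd)
for nm,P in (('top',P),('side',S)):
    for lab,c,r,z0,z1 in (('boxtop',(453,0),100,48,60),('bar',(450,375),95,131,145),('foot',(450,377),100,6,14),('barhi',(450,375),95,146,175)):
        m=(np.hypot(P[...,0]-c[0],P[...,1]-c[1])<r)&(P[...,2]>z0)&(P[...,2]<z1)
        q=P[m]
        if len(q)<20: print(nm,lab,len(q));continue
        rc=cv2.minAreaRect(q[:,:2].astype(np.float32)); print(nm,lab,len(q),np.array(rc[0]),np.array(rc[1]),round(rc[2],1),'z',np.median(q[:,2]))
```

```text
top boxtop 2894 [452.5   1.9] [187.7 133.5] 14.9 z 53.89410208272011
top bar 591 [437.  386.6] [141.3  91. ] 71.5 z 139.22358216753696
top foot 1957 [470.6 368.2] [139.3 128.3] 2.5 z 9.27498852886663
top barhi 409 [452.4 366.8] [ 99.5 116.6] 6.5 z 161.8990995149544
side boxtop 1534 [453.1   0.2] [192.8 137.5] 14.4 z 55.2427064501548
side bar 975 [438.  387.1] [138.4  92.1] 73.0 z 140.072719286422
side foot 1932 [471.1 400.8] [118.4 167.2] 53.0 z 10.158855252081878
side barhi 1055 [455.7 366.2] [100.7 118.4] 7.5 z 158.69123033987864
```

View pics/top0.png

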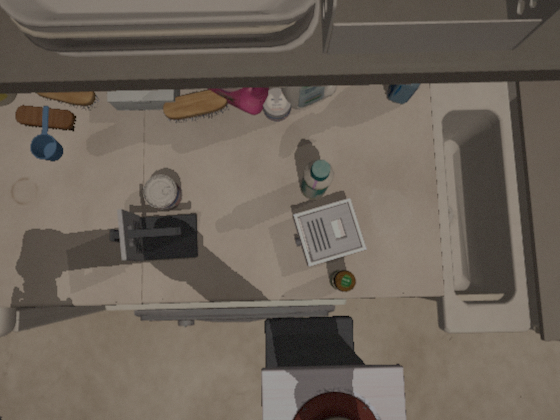

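View pics/side0.png

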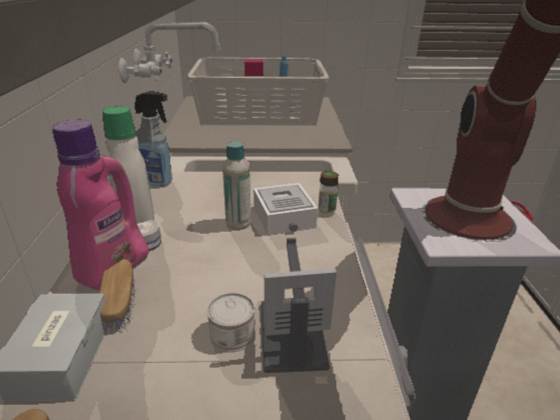

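Run:
```python
from h import *
np.set_printoptions(precision=1,suppress=True)
for n in ('top','side'):
    P=cloud(n,np.load(f'{n}0.npy'))
    for t,z0,z1,yr in (('drip_box',49,60,(-80,90)),('cover',49,60,(-80,90)),('hook_stand',133,143,(290,405)),('hook_bar',133,143,(290,405)),('hook_stand',144,152,(290,330)),('hook_stand',5,14,(280,480)),('hung_cover',144,170,(400,470)),('hung_cover',60,170,(400,470))):
        r=spotter.silhouettes(n,t)
        for q in r[:2]:
            g=P[q['mask']]; g=g[(g[:,2]>z0)&(g[:,2]<z1)&(g[:,1]>yr[0])&(g[:,1]<yr[1])]
            if len(g)<8: print(n,t,len(g));continue
            rc=cv2.minAreaRect(g[:,:2].astype(np.float32)); c=g[:,:2].mean(0); ev,V=np.linalg.eigh(np.cov(g[:,:2].T)); a=V[:,1]*np.sign(V[1,1])
            print(n,t,z0,round(q['p'],2),len(g),'rect',np.array(rc[0]),np.array(rc[1]),round(rc[2],1),'z',np.median(g[:,2]).round(1),'mean',c,'pca off y',np.degrees(np.arctan2(-a[0],a[1])).round(1))
print(telemetry.state()['clock'])
```

```text
top drip_box 49 0.84 845 rect [451.1   1.5] [119.9 133.6] 15.0 z 53.7 mean [450.4   0.2] pca off y 14.9
top cover 49 0.55 2031 rect [451.4   0.1] [ 99.9 110.2] 15.2 z 54.0 mean [450.5   2.2] pca off y 15.5
top hook_stand 133 0.63 363 rect [451.6 356.4] [16.2 97. ] 2.0 z 139.2 mean [451.1 359.2] pca off y 1.9
top hook_bar 133 0.77 363 rect [451.6 356.4] [16.2 97. ] 2.0 z 139.2 mean [451.1 359.2] pca off y 1.9
top hook_stand 144 0.63 24 rect [453.3 310.7] [ 4.6 14. ] 87.5 z 146.5 mean [453.2 310.8] pca off y 89.5
top hook_stand 5 0.63 1994 rect [451.  367.3] [100.  128.4] 2.6 z 9.2 mean [449.4 363.6] pca off y 1.8
top hung_cover 144 0.63 381 rect [444.6 419.3] [95.8 10.3] 6.3 z 161.8 mean [442.5 417.5] pca off y -83.8
top hung_cover 0
top hung_cover 60 0.63 902 rect [445.9 426.6] [98.3 32.7] 1.7 z 134.6 mean [443.6 416.5] pca off y -83.6
top hung_cover 0
side drip_box 49 0.62 492 rect [453.6   0.4] [121.  137.5] 14.4 z 54.7 mean [451.4  22.8] pca off y 31.2
side cover 49 0.64 984 rect [451.5   1.3] [103.9 122.2] 15.0 z 55.4 mean [453.9   5.2] pca off y 16.5
side hook_stand 133 0.64 305 rect [454.3 347.8] [16.  74.6] 2.2 z 140.3 mean [454.8 347.5] pca off y 1.7
side hook_stand 0
side hook_bar 133 0.72 306 rect [454.3 347.8] [16.  74.6] 2.2 z 140.3 mean [454.7 347.8] pca off y 1.8
side hook_stand 144 0.64 35 rect [455.8 310.4] [14.6  6.6] 10.4 z 146.8 mean [455.9 311.4] pca off y -88.9
side hook_stand 0
side hook_stand 5 0.64 1873 rect [453.4 379.2] [100.2 148.6] 1.6 z 10.1 mean [454.9 418.5] pca off y 72.1
side hook_stand 0
side hung_cover 144 0.78 1109 rect [448.8 418.7] [100.7  12.7] 7.5 z 157.9 mean [449.6 421.5] pca off y -83.3
side hung_cover 60 0.78 3215 rect [447.3 430.8] [100.8  37.4] 7.6 z 123.3 mean [449.8 422.1] pca off y -83.3
2.1
```

{"method": "apply_moves", "body": {"series": [[[-0.0517, -0.0339, 0, -0.0967], [-0.1034, -0.0677, 0, -0.1934], [-0.1551, -0.1016, 0, -0.2901], [-0.2068, -0.1354, 0, -0.3868], [-0.2585, -0.1693, 0, -0.4835]]], "claw": 0.0, "newtons": 30}}

```text
clock: 2.72
ee_pos: [359.3, 410.7, 231.6]
orientation: [180.0, 0.1, -164.8]
contact_force: [1.3, 0.2, 0.1]
gripper_width: -0.2
gripper_force: 0.0
```

{"method": "apply_moves", "body": {"series": [[[0.0025, -0.06, 0.0, 0], [0.005, -0.12, 0.0, 0], [0.0075, -0.18, 0.0, 0], [0.01, -0.24, 0.01, 0], [0.0123, -0.3, 0.02, 0]]]}}

```text
clock: 3.35
ee_pos: [424.4, 117.3, 211.7]
orientation: [-180.0, 0.1, -165.0]
contact_force: [1.7, 0.2, 0.4]
gripper_width: -0.3
gripper_force: 0.0
```

{"method": "apply_moves", "body": {"series": [[[0.0018, -0.042, 0.04, 0], [0.0035, -0.0843, 0.08, 0], [0.0035, -0.0843, 0.111, 0], [0.0035, -0.0843, 0.111, 0]]]}}

```text
clock: 3.85
ee_pos: [440.8, 36.2, 98.9]
orientation: [180.0, -0.3, -165.1]
contact_force: [-0.5, -0.4, 0.7]
gripper_width: -0.2
gripper_force: 0.0
```

Run:
```python
from h import *
np.set_printoptions(precision=1,suppress=True)
M=T('wrist');p,d=snap('wrist');cv2.imwrite('pics/w1.png',p)
for t in ('cover_press','cover_slot','cover','drip_box','cover_lift'):
    print(t,[(w('wrist',q['centre'],M),round(q['p'],2)) for q in spotter.tip_of('wrist',t)[:2]])
P=cloud('wrist',d,M)
for q in spotter.silhouettes('wrist','cover')[:1]:
    g=P[q['mask']];g=g[(g[:,2]>45)&(g[:,2]<62)]
    rc=cv2.minAreaRect(g[:,:2].astype(np.float32));print(rc,np.median(g[:,2]))
print(telemetry.state()['ee_pos'])
```

```text
cover_press [(array([444.6,  33.6,  52.9]), 0.62)]
cover_slot [(array([443.1,  36.6,  53.6]), 0.42)]
cover [(array([453.4,   0.1,  44.1]), 0.95)]
drip_box []
cover_lift [(array([471.5, -53.2,  46.7]), 0.6)]
((455.0941162109375, -1.6999740600585938), (103.02494049072266, 112.93448638916016), 15.117953300476074) 54.37165702889247
[442.8  37.3 101.4]
```

View pics/w1.png

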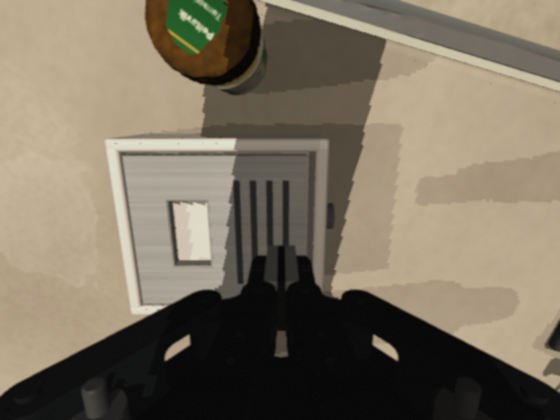

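{"method": "apply_moves", "body": {"series": [[[0, 0, 0.035, 0], [0, 0, 0.045, 0], [0, 0, 0.052, 0], [0, 0, 0.056, 0], [0, 0, 0.0585, 0]]]}}

```text
clock: 4.82
ee_pos: [442.4, 36.8, 42.1]
orientation: [-180.0, 0.0, -165.0]
contact_force: [-0.2, 0.3, -0.1]
gripper_width: -0.2
gripper_force: 0.0
```

{"method": "apply_moves", "body": {"series": [[[0, 0, 0.0015, 0], [0, 0, 0.003, 0], [0, 0, 0.003, 0], [0, 0, 0.003, 0]]]}}

```text
clock: 5.32
ee_pos: [442.1, 36.7, 38.9]
orientation: [-180.0, 0.0, -165.0]
contact_force: [-0.3, 0.0, -0.1]
gripper_width: -0.1
gripper_force: 0.0
```

Run:
```python
from h import *
np.set_printoptions(precision=1,suppress=True)
ims=[]
u=np.array([-.2588,.9659]);v=np.array([-.9659,-.2588])
for n in ('side','top'):
    p,d=snap(n);P=cloud(n,d)
    print(n,[(w(n,q['centre']),round(q['p'],2)) for q in spotter.tip_of(n,'cover_lift')[:2]])
    r=spotter.silhouettes(n,'cover')
    for q in r[:1]:
        g=P[q['mask']];g=g[np.isfinite(g[:,0])]
        b=(g[:,:2]-[452.4,-.2]);X=b@u;Y=b@v
        print('p',q['p'],len(g))
        for x0 in range(-60,60,10):
            k=(X>=x0)&(X<x0+10)
            if k.sum()>5: print(x0,k.sum(),np.percentile(g[k,2],[5,50,95]))
    ims.append(p[150:270,220:340] if n=='side' else p[180:300,270:390])
cv2.imwrite('pics/c2.png',cv2.resize(np.hstack(ims),None,fx=3,fy=3))
```

```text
side [(array([459. , -30.7,  89.5]), 0.91), (array([451.1, 376.7,   0.7]), 0.54)]
p 0.96 644
-30 84 [83.  87.4 91.3]
-20 120 [69.6 77.9 83.7]
-10 77 [59.6 66.7 74.6]
0 118 [48.5 54.  61.3]
10 167 [37.9 44.8 50.9]
20 66 [34.6 37.9 43.1]
top []
```

View pics/c2.png

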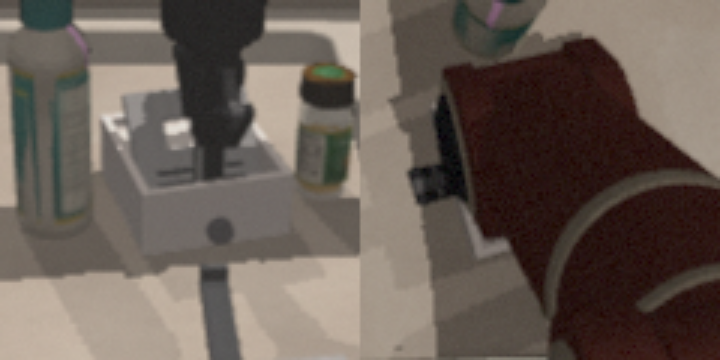

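{"method": "apply_moves", "body": {"series": [[[0, 0, -0.03, 0], [0, 0, -0.091, 0], [0, -0.03, -0.091, 0], [0, -0.0598, -0.091, 0], [0, -0.0598, -0.091, 0]]]}}

```text
clock: 6.25
ee_pos: [457.9, -23.6, 130.0]
orientation: [-179.9, 0.0, -165.3]
contact_force: [0.6, 1.2, -0.9]
gripper_width: -0.1
gripper_force: 0.0
```

{"method": "apply_moves", "body": {"series": [[[0, 0, 0, 0], [0, 0, 0, 0], [0, 0, 0.005, 0]]], "claw": 0.04, "newtons": 20}}

```text
clock: 6.62
ee_pos: [457.7, -20.1, 124.8]
orientation: [180.0, 0.0, -164.9]
contact_force: [0.3, 0.1, -0.7]
gripper_width: 39.9
gripper_force: 0.0
```

Run:
```python
from h import *
np.set_printoptions(precision=1,suppress=True)
u=np.array([-.2588,.9659]);v=np.array([-.9659,-.2588])
M=T('wrist');print(telemetry.state()['ee_pos'],telemetry.state()['gripper_width'])
for n in ('wrist','side'):
    p,d=snap(n);Mn=M if n=='wrist' else None
    if n=='wrist': cv2.imwrite('pics/w3.png',p)
    P=cloud(n,d,Mn)
    print(n,[(w(n,q['centre'],Mn),round(q['p'],2)) for q in spotter.tip_of(n,'cover_lift')[:2]])
    for q in spotter.silhouettes(n,'cover')[:1]:
        g=P[q['mask']];g=g[np.isfinite(g[:,0])]
        b=(g[:,:2]-[452.4,-.2]);X=b@u;Y=b@v
        print('p',q['p'],len(g))
        for x0 in range(-60,60,10):
            k=(X>=x0)&(X<x0+10)
            if k.sum()>5: print(x0,k.sum(),np.percentile(g[k,2],[5,50,95]),np.percentile(Y[k],[2,98]),X[k].min())
```

```text
[457.7 -20.1 124.8] 39.90631037398016
wrist [(array([465. , -28.6,  84.2]), 0.58)]
p 0.59 12568
-40 620 [46.4 85.8 87.3] [-56.8  46.8] -39.188099132728674
-30 2508 [84.7 88.2 90.7] [-48.6  48.6] -29.997631293109738
-20 2274 [73.7 79.  83.9] [-48.8  48.5] -19.999900092373526
-10 1277 [51.4 67.1 72.7] [-49.6  48.9] -9.998771318238362
0 1807 [50.2 54.1 61.3] [-48.7  48.6] 0.002824275640153367
10 1183 [40.9 45.6 50.8] [-26.5  48.8] 10.000557712829712
20 1061 [29.6 34.9 39.7] [-33.7  47.6] 20.012120991516074
30 1051 [18.9 23.7 28.6] [-43.3  46.5] 30.011642504461655
40 778 [ 9.4 13.8 17.9] [-49.1  45.3] 40.00670159088056
50 9 [1.7 3.  4. ] [-38.7  33.7] 50.001908858008775
side [(array([460.2, -27.8,  90.2]), 0.64), (array([343.2, -19.7,  -4.6]), 0.4)]
p 0.6 1193
-60 6 [45.3 46.4 48.1] [-43.5  28.8] -59.12300382196517
-30 182 [81.2 87.8 91.8] [-50.3  46.1] -29.98705518895308
-20 265 [70.1 78.  85.2] [-51.   46.5] -19.978862193107986
-10 142 [59.6 67.2 73.6] [-51.1  47.6] -9.883675075845751
0 198 [49.6 55.2 62.6] [-50.5  47.7] 0.023879289939310884
10 253 [38.1 45.2 52.3] [-47.7  47.4] 10.027896644613158
20 114 [34.5 37.3 42.2] [-43.3  46. ] 20.023687394576367
50 7 [53.3 54.7 54.9] [-20.3  28.3] 56.99036153198251
```

View pics/w3.png

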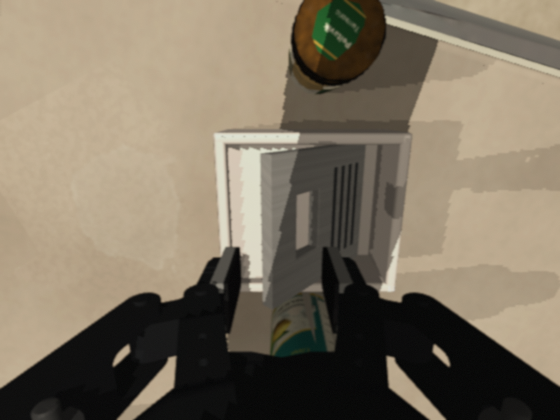

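{"method": "apply_moves", "body": {"series": [[[0, 0, 0.02, 0], [0, 0, 0.04, 0], [0, 0, 0.0558, 0], [0, 0.004, 0.0558, 0], [0, 0.007, 0.0558, 0]]]}}

```text
clock: 7.55
ee_pos: [456.1, -13.8, 69.5]
orientation: [-180.0, 0.0, -165.0]
contact_force: [0.2, -0.5, 0.3]
gripper_width: 39.9
gripper_force: 0.0
```

{"method": "apply_moves", "body": {"series": [[[0, 0.004, -0.004, 0], [0, 0.008, -0.007, 0], [0, 0.012, -0.01, 0], [0, 0.016, -0.013, 0], [0, 0.02, -0.015, 0]]]}}

```text
clock: 8.18
ee_pos: [450.7, 5.3, 84.4]
orientation: [-180.0, 0.0, -165.0]
contact_force: [-0.7, -1.5, 1.3]
gripper_width: 40.4
gripper_force: 0.3
```

```bash
cat > look.py <<'E'
from h import *
import sys
np.set_printoptions(precision=1,suppress=True)
u=np.array([-.2588,.9659]);v=np.array([-.9659,-.2588])
M=T('wrist');s=telemetry.state();print(s['clock'],s['ee_pos'],s['gripper_width'],s['contact_force'])
for n in ('wrist','side'):
    p,d=snap(n);Mn=M if n=='wrist' else None
    cv2.imwrite(f'pics/{sys.argv[1]}{n}.png',p)
    P=cloud(n,d,Mn)
    for q in spotter.silhouettes(n,'cover')[:1]:
        g=P[q['mask']];g=g[np.isfinite(g[:,0])]
        b=(g[:,:2]-[452.4,-.2]);X=b@u;Y=b@v
        print(n,'p',q['p'],len(g))
        for x0 in range(-60,80,10):
            k=(X>=x0)&(X<x0+10)
            if k.sum()>5: print(x0,k.sum(),np.percentile(g[k,2],[5,50,95]),np.percentile(Y[k],[2,98]),X[k].min())
E
python3 look.py a
```

```text
8.175 [450.7   5.3  84.4] 40.36134600999894 [-0.7 -1.5  1.3]
wrist p 0.82 16380
-20 1443 [ 98.   99.4 100.8] [-37.6  48.3] -14.019609768840173
-10 4445 [ 92.8 100.1 102.8] [-39.3  48.9] -9.991022296135029
0 3320 [74.4 85.3 91.6] [-48.3  48.9] 0.0019015205935227328
10 2867 [57.3 61.1 73.5] [-48.3  48.9] 10.012584464086274
20 2143 [41.6 49.7 57.1] [-48.4  48.7] 20.006504768841317
30 1309 [24.6 33.9 40. ] [-49.   46.9] 30.004128732782686
40 850 [ 8.6 16.  22.6] [-20.1  45.2] 40.00712775243122
side p 0.76 1063
-10 182 [ 88.4  97.9 103.4] [-50.5  47.7] -9.684814638828087
0 247 [72.5 84.4 93.5] [-51.   47.7] 0.05539126085002586
10 249 [54.9 63.8 75. ] [-50.3  47.3] 10.039050971613017
20 341 [39.6 48.8 58.5] [-48.   46.9] 20.00685285123178
30 36 [38.7 40.8 46.3] [-42.4  45.5] 30.005717121558064
```

{"method": "apply_moves", "body": {"series": [[[0, 0.0, 0, 0], [0, 0.003, -0.003, 0], [0, 0.007, -0.005, 0], [0, 0.011, -0.007, 0], [0, 0.014, -0.008, 0]]], "claw": 0.03}}

```text
clock: 9.0
ee_pos: [446.8, 19.0, 92.2]
orientation: [180.0, -0.0, -165.0]
contact_force: [0.4, -0.9, 0.4]
gripper_width: 29.7
gripper_force: 0.1
```

{"method": "apply_moves", "body": {"series": [[[0, 0.0, 0, 0], [0, 0.003, -0.002, 0], [0, 0.006, -0.003, 0], [0, 0.009, -0.004, 0], [0, 0.012, -0.005, 0]]], "claw": 0.024}}

```text
clock: 9.62
ee_pos: [443.8, 30.4, 97.1]
orientation: [180.0, 0.0, -165.0]
contact_force: [-0.3, 0.2, -1.2]
gripper_width: 24.1
gripper_force: 0.0
```

```bash
python3 look.py b
```

```text
9.625 [443.8  30.4  97.1] 24.056287935134044 [-0.3  0.2 -1.2]
wrist p 0.84 8748
10 13 [33.9 34.6 35.7] [14.2 23. ] 12.161598983328336
20 4179 [109.  112.  113.3] [-39.3  48.9] 20.16987160859537
30 3194 [ 59.6  83.9 106.4] [-48.   48.9] 30.003964978814015
40 1357 [ 9.5 37.6 55.1] [-48.8  47.1] 40.00072150565905
```

{"method": "apply_moves", "body": {"series": [[[0, 0.0, -0.002, 0], [0, 0.002, -0.002, 0], [0, 0.004, -0.003, 0], [0, 0.006, -0.003, 0], [0, 0.008, -0.003, 0]]], "claw": 0.016}}

```text
clock: 10.45
ee_pos: [441.7, 38.1, 100.0]
orientation: [-180.0, -0.0, -165.0]
contact_force: [0.0, 0.4, -0.1]
gripper_width: 15.9
gripper_force: 0.0
```

{"method": "apply_moves", "body": {"series": [[[0, 0.002, 0, 0], [0, 0.002, 0, 0], [0, 0.002, 0, 0], [0, 0.002, 0, 0]]], "claw": 0.0, "newtons": 25}}

```text
clock: 10.95
ee_pos: [441.3, 39.9, 100.1]
orientation: [180.0, 0.0, -165.0]
contact_force: [-0.5, 0.5, 1.5]
gripper_width: 8.2
gripper_force: 25.0
```

```bash
python3 look.py c; python3 -c "
import cv2,numpy as np
a=cv2.imread('pics/cwrist.png');b=cv2.imread('pics/cside.png')[120:260,210:350]
cv2.imwrite('pics/c4.png',np.hstack([cv2.resize(a,(480,360)),cv2.resize(b,(360,360))])[:,:800])"
```

```text
10.95 [441.3  39.9 100.1] 8.162141717927833 [-0.5  0.5  1.5]
wrist p 0.74 4092
30 1100 [ 63.2 113.3 114.4] [-42.8  48.9] 32.840188401392986
40 2956 [ 86.5 113.4 114.4] [-42.1  48.9] 40.00036646456871
50 36 [-0.   3.3  4.3] [-143.8   29.7] 50.04777838647097
side p 0.87 988
30 48 [ 65.   82.3 114.9] [-50.4  43.4] 33.707910507270455
40 919 [ 50.9  80.6 113.1] [-50.4  47.6] 40.166295295950334
```

View pics/c4.png

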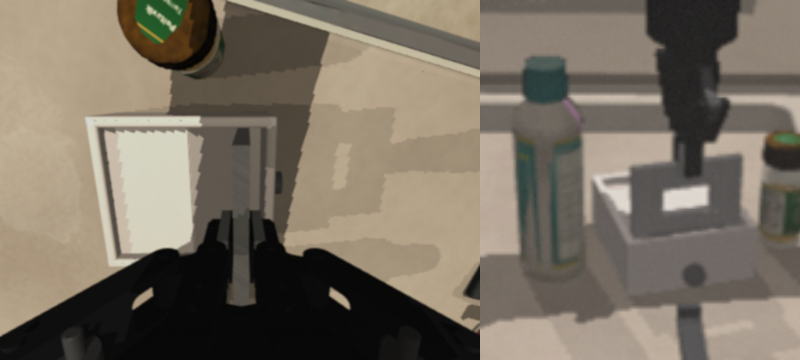

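{"method": "apply_moves", "body": {"series": [[[0, 0, 0, 0], [0, 0, -0.01, 0], [0, 0, -0.03, 0], [0, 0, -0.055, 0], [0, 0, -0.08, 0]]], "newtons": 70}}

```text
clock: 11.78
ee_pos: [440.9, 39.3, 180.8]
orientation: [-180.0, -0.0, -165.0]
contact_force: [0.2, -0.1, -1.1]
gripper_width: 7.2
gripper_force: 70.4
```

{"method": "apply_moves", "body": {"series": [[[-0.009, 0.026, 0, 0.03], [-0.024, 0.071, 0, 0.08], [-0.042, 0.125, 0, 0.13], [-0.06, 0.177, 0, 0.18], [-0.0733, 0.2164, 0, 0.227]]]}}

```text
clock: 12.4
ee_pos: [455.7, 270.2, 180.1]
orientation: [180.0, -0.0, -178.0]
contact_force: [-0.3, -1.2, -1.3]
gripper_width: 7.0
gripper_force: 70.4
```

{"method": "apply_moves", "body": {"series": [[[0, 0, 0, 0], [0, 0, 0, 0]]]}}

```text
clock: 12.65
ee_pos: [455.9, 266.5, 179.7]
orientation: [-179.9, -0.1, -178.0]
contact_force: [0.8, 0.0, -1.3]
gripper_width: 7.1
gripper_force: 70.4
```

```bash
cat > look2.py <<'E'
from h import *
import sys
np.set_printoptions(precision=1,suppress=True)
M=T('wrist');s=telemetry.state();print(s['clock'],s['ee_pos'],s['orientation'],s['gripper_width'],s['contact_force'],s['joints'])
ims=[]
for n in ('wrist','side'):
    p,d=snap(n);Mn=M if n=='wrist' else None
    ims.append(p); P=cloud(n,d,Mn)
    for t in ('hook_bar','cover_slot'):
        print(n,t,[(w(n,q['centre'],Mn),round(q['p'],2)) for q in spotter.tip_of(n,t)[:2]])
    for t,z0,z1,yr in (('hook_stand',133,143,(290,400)),('hook_stand',144,152,(290,330)),('cover',40,200,(200,395)),('hung_cover',50,170,(400,470))):
        for q in spotter.silhouettes(n,t)[:2]:
            g=P[q['mask']]; g=g[(g[:,2]>z0)&(g[:,2]<z1)&(g[:,1]>yr[0])&(g[:,1]<yr[1])]
            if len(g)<8: continue
            rc=cv2.minAreaRect(g[:,:2].astype(np.float32)); c=g[:,:2].mean(0); ev,V=np.linalg.eigh(np.cov(g[:,:2].T)); a=V[:,1]*np.sign(V[1,1])
            print(n,t,z0,round(q['p'],2),len(g),'rect',np.array(rc[0]),np.array(rc[1]),round(rc[2],1),'z',np.percentile(g[:,2],[1,50,99]),'pca off y',np.degrees(np.arctan2(-a[0],a[1])).round(1))
cv2.imwrite(f'pics/{sys.argv[1]}.png',np.hstack([cv2.resize(ims[0],(400,300)),cv2.resize(ims[1][150:400,150:400],(400,400))[:300]]))
E
python3 look2.py d
```

```text
12.65 [455.9 266.5 179.7] [-179.9   -0.1 -178. ] 7.099814283064858 [ 0.8  0.  -1.3] [-33.   27.9   0.4 105.5  -0.2  46.6  59.5]
wrist hook_bar [(array([451.8, 377.9, 138.2]), 0.61), (array([564.1,  30. ,  -0.9]), 0.27)]
wrist cover_slot [(array([563.1,  32.6,  -0.5]), 0.33)]
wrist hook_stand 133 0.97 3557 rect [453.7 353.9] [16.8 92.7] 2.2 z [135.6 139.2 141. ] pca off y 2.0
wrist hook_stand 144 0.97 250 rect [455.1 310.6] [15.2  6.3] 4.1 z [144.1 146.9 148.5] pca off y -87.9
wrist cover 40 0.77 3840 rect [454.2 267.3] [94.6 10.1] 1.5 z [109.  192.7 194.2] pca off y -88.1
wrist cover 40 0.17 2098 rect [538. 367.] [57.1 47.3] 88.4 z [40.6 53.8 57.8] pca off y -5.2
side hook_bar [(array([450.5, 375.3, 139.5]), 0.92)]
side cover_slot [(array([456.1, 263.7, 156.5]), 0.86)]
side hook_stand 133 0.97 289 rect [454.4 346.2] [16.1 73.6] 2.3 z [138.5 140.4 142.6] pca off y 2.2
side hook_stand 144 0.97 32 rect [455.7 310.1] [14.8  7.2] 4.8 z [144.4 147.3 149.3] pca off y -86.6
side cover 40 0.75 2785 rect [450.  277.7] [80.5 94. ] 43.6 z [ 86.6 142.2 194.8] pca off y -88.2
side hung_cover 50 0.91 3297 rect [447.8 431.6] [100.5  38.5] 5.2 z [ 56.5 119.4 165.2] pca off y -83.3
```

View pics/d.png

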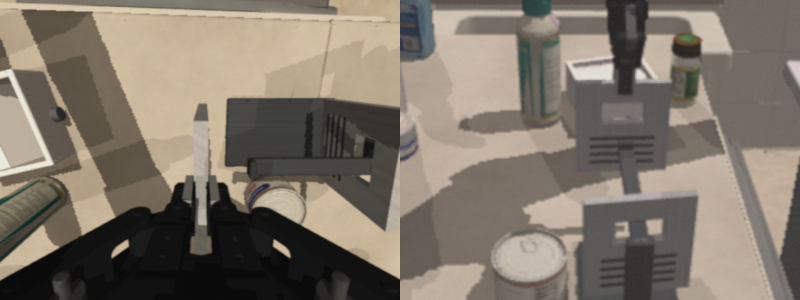

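{"method": "apply_moves", "body": {"series": [[[0, 0, 0.009, 0], [0, 0, 0.0165, 0], [0, 0.008, 0.0165, 0], [0, 0.018, 0.0165, 0], [0, 0.028, 0.0165, 0]]]}}

```text
clock: 13.98
ee_pos: [455.1, 297.2, 163.7]
orientation: [180.0, 0.0, -178.0]
contact_force: [0.8, -0.0, -0.8]
gripper_width: 6.9
gripper_force: 70.4
```

{"method": "apply_moves", "body": {"series": [[[0, 0.008, 0, 0], [0, 0.02, 0, 0], [0, 0.035, 0, 0], [0, 0.05, 0, 0], [0, 0.06, 0, 0]]]}}

```text
clock: 14.6
ee_pos: [452.6, 357.4, 163.4]
orientation: [180.0, -0.0, -177.9]
contact_force: [0.2, -0.5, -1.8]
gripper_width: 7.0
gripper_force: 70.3
```

```bash
python3 look2.py e
```

```text
14.6 [452.6 357.4 163.4] [ 180.    -0.  -177.9] 6.982157297249603 [ 0.2 -0.5 -1.8] [-40.8  32.9   0.5  98.9  -0.4  48.2  52. ]
wrist hook_bar [(array([451. , 381.8, 138.3]), 0.92), (array([451.1, 423.5, 144. ]), 0.39)]
wrist cover_slot []
wrist hook_stand 133 0.83 3413 rect [453.6 354.4] [16.7 91.8] 2.3 z [135.4 139.2 141.1] pca off y 2.0
wrist hook_stand 144 0.83 297 rect [455. 311.] [16.1  6.4] 3.4 z [144.2 146.9 148.7] pca off y -87.6
wrist cover 40 0.66 3846 rect [451.  358.2] [94.6 10.3] 1.5 z [ 92.2 176.4 177.9] pca off y -88.0
wrist hung_cover 50 0.57 8575 rect [447.9 424.1] [99.7 20.1] 6.8 z [ 57.1 147.6 164.4] pca off y -83.6
side hook_bar [(array([451.8, 373.5, 138.9]), 0.57)]
side cover_slot [(array([456.5, 354.3, 138. ]), 0.57)]
side hook_stand 133 0.63 177 rect [453.7 362.6] [15.9 43.8] 1.6 z [138.9 140.4 141.7] pca off y 1.3
side cover 40 0.94 1914 rect [454.7 356.4] [100.   16.6] 2.2 z [ 70.8 150.8 178.4] pca off y -88.1
side hung_cover 50 0.69 3260 rect [447.6 431. ] [100.5  36.2] 6.9 z [ 57.  120.5 165.2] pca off y -83.4
```

View pics/e.png

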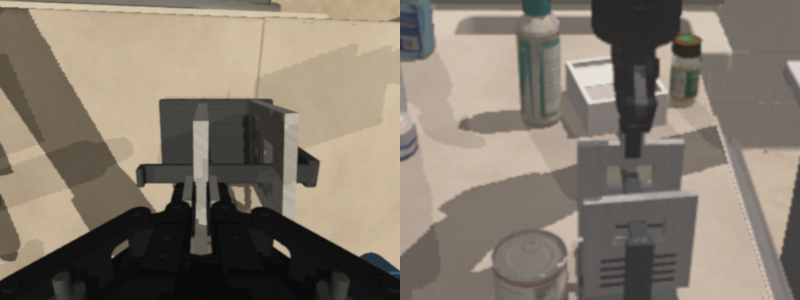

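{"method": "apply_moves", "body": {"series": [[[0, 0, 0.005, 0], [0, 0, 0.009, 0], [0, 0, 0.011, 0], [0, 0, 0.012, 0], [0, 0, 0.013, 0]]]}}

```text
clock: 15.92
ee_pos: [453.1, 355.8, 150.5]
orientation: [180.0, 0.0, -178.0]
contact_force: [-0.2, 0.3, -2.3]
gripper_width: 6.9
gripper_force: 70.4
```

{"method": "apply_moves", "body": {"series": [[[0, 0, 0.0005, 0], [0, 0, 0.0005, 0]]], "newtons": 20}}

```text
clock: 16.18
ee_pos: [453.1, 355.9, 150.3]
orientation: [180.0, 0.0, -178.0]
contact_force: [-0.2, -0.6, 0.4]
gripper_width: 7.2
gripper_force: 70.6
```

{"method": "apply_moves", "body": {"series": [[[0, 0, 0.0005, 0], [0, 0, 0.001, 0], [0, 0, 0.001, 0]]], "claw": 0.0, "newtons": 20}}

```text
clock: 16.55
ee_pos: [453.1, 355.9, 150.2]
orientation: [180.0, 0.0, -178.0]
contact_force: [-2.2, -1.0, 6.0]
gripper_width: 6.9
gripper_force: 71.5
```

{"method": "apply_moves", "body": {"series": [[[0, 0, -0.0005, 0], [0, 0, -0.0005, 0], [0, 0, -0.0005, 0]]], "claw": 0.011}}

```text
clock: 16.92
ee_pos: [453.0, 355.8, 149.3]
orientation: [-180.0, -0.0, -178.0]
contact_force: [0.3, 0.2, 0.4]
gripper_width: 11.4
gripper_force: 0.0
```

{"method": "apply_moves", "body": {"series": [[[0, 0, 0, 0], [0, 0, 0, 0], [0, 0, 0, 0], [0, 0, 0, 0]]], "claw": 0.026}}

```text
clock: 17.42
ee_pos: [453.0, 355.8, 149.5]
orientation: [-180.0, -0.0, -178.0]
contact_force: [1.5, -0.4, -0.3]
gripper_width: 26.1
gripper_force: 0.0
```

```bash
python3 look2.py f
```

```text
17.425 [453.  355.8 149.5] [-180.   -0. -178.] 26.055462125502174 [ 1.5 -0.4 -0.3] [-40.6  33.9   0.5  99.9  -0.4  46.3  52. ]
wrist hook_bar [(array([452. , 380.7, 136.3]), 0.9), (array([551.2, 377.4,   0. ]), 0.47)]
wrist cover_slot []
wrist hook_stand 133 0.91 3265 rect [433.3 353.3] [57.2 91.8] 3.0 z [134.8 139.2 141.6] pca off y 2.2
wrist hook_stand 133 0.18 49 rect [431.7 351.3] [ 7.8 56.4] 82.5 z [134.6 139.  142.9] pca off y 85.8
wrist hook_stand 144 0.91 341 rect [455.  310.9] [15.7  6.4] 1.9 z [144.3 146.9 148.5] pca off y -87.3
wrist cover 40 0.96 4077 rect [451.3 356.7] [94.3 10.6] 0.9 z [ 78.1 163.3 164.7] pca off y -88.0
wrist cover 40 0.2 2449 rect [525.8 358.9] [132.5  52.1] 12.2 z [41.5 54.  58.3] pca off y -75.5
wrist hung_cover 50 0.97 10115 rect [449.  426.2] [ 36.6 100.5] 89.0 z [ 56.7 145.9 164.3] pca off y -83.5
side hook_bar [(array([451.7, 371.6, 136.1]), 0.96)]
side cover_slot [(array([453.7, 353.4, 127.9]), 0.86)]
side cover 40 0.85 1263 rect [454.4 361. ] [100.2  20.8] 1.6 z [ 69.2 146.4 165.3] pca off y -88.1
side cover 40 0.46 115 rect [451.2 367.4] [37.3 21.2] 55.2 z [ 69.7 140.3 151.8] pca off y -37.2
side hung_cover 50 0.69 3313 rect [449.2 418.5] [100.2  12.6] 6.5 z [ 55.9 120.3 165.1] pca off y -83.4
```

{"method": "apply_moves", "body": {"series": [[[0, 0, -0.008, 0], [0, 0, -0.02, 0], [0, 0, -0.04, 0], [0, 0, -0.065, 0], [0, 0, -0.09, 0]]]}}

```text
clock: 18.75
ee_pos: [453.1, 355.9, 241.4]
orientation: [180.0, 0.1, -178.0]
contact_force: [0.1, 0.7, -0.5]
gripper_width: 25.8
gripper_force: 0.0
```

{"method": "apply_moves", "body": {"series": [[[0.02, -0.05, 0, 0], [0.04, -0.1, 0, 0], [0.04, -0.14, 0, 0], [0.04, -0.14, 0, 0], [0.04, -0.14, 0, 0]]]}}

```text
clock: 19.38
ee_pos: [418.3, 215.4, 240.4]
orientation: [179.9, 0.1, -178.0]
contact_force: [1.1, 0.4, -0.8]
gripper_width: 25.9
gripper_force: 0.0
```

{"method": "apply_moves", "body": {"series": [[[0, 0, 0, 0], [0, 0, 0, 0], [0, 0, 0, 0], [0, 0, 0, 0], [0, 0, 0, 0]]]}}

```text
clock: 20.0
ee_pos: [417.9, 214.5, 239.5]
orientation: [-180.0, -0.0, -178.0]
contact_force: [0.4, 0.4, -0.3]
gripper_width: 26.0
gripper_force: 0.0
```

```bash
python3 look2.py g
python3 - <<'E'
from h import *
np.set_printoptions(precision=1,suppress=True)
snap('side')
for t in ('tall_bottle','small_jar','tin','hung_cover','cover'):
    print(t,[(w('side',q['centre']),round(q['p'],2)) for q in spotter.tip_of('side',t)[:2]])
E
```

```text
20.0 [417.9 214.5 239.5] [-180.   -0. -178.] 25.95489092353031 [ 0.4  0.4 -0.3] [-31.   18.8   1.6 109.6  -0.6  51.6  62.9]
wrist hook_bar [(array([454.3, 380.2, 137.2]), 0.6), (array([349. , -22.7,  -1.1]), 0.56)]
wrist cover_slot [(array([456.9, 359.1, 127.6]), 0.93)]
wrist hook_stand 133 0.67 1369 rect [453.5 353.7] [16.5 93. ] 2.0 z [134.7 139.2 141.9] pca off y 2.2
wrist hook_stand 133 0.35 587 rect [451.2 348.3] [52.8 95.3] 67.8 z [133.2 139.1 142.9] pca off y -89.1
wrist hook_stand 144 0.67 135 rect [454.9 310.4] [15.7  5.9] 0.5 z [144.3 146.6 148.2] pca off y -88.9
wrist cover 40 0.85 6883 rect [469.7 364.4] [132.7  26.7] 3.2 z [ 56.2 139.3 164.3] pca off y -88.1
wrist hung_cover 50 0.86 8269 rect [447.6 429.4] [100.9  32.5] 6.7 z [ 59.  140.7 164.1] pca off y -83.4
side hook_bar [(array([449.5, 373.8, 140.4]), 0.97), (array([456.8,   2.5,  -1. ]), 0.73)]
side cover_slot [(array([453. , 353.7, 126.8]), 0.68), (array([456. ,  -0.7,   0.9]), 0.6)]
side hook_stand 133 0.77 148 rect [454.3 347.9] [15.9 74.7] 1.9 z [136.8 140.4 142.8] pca off y 1.6
side hook_stand 144 0.77 38 rect [455.7 310. ] [ 6.7 14.6] 87.1 z [144.3 147.1 149.2] pca off y 89.8
side cover 40 0.82 1534 rect [454.7 356.6] [99.9 12.4] 2.0 z [ 71.8 148.4 165.3] pca off y -88.1
side cover 40 0.57 147 rect [454.3 345.1] [15.5 77.3] 1.7 z [139.  140.7 148.9] pca off y 1.4
side hung_cover 50 0.86 3348 rect [449.1 418.5] [100.5  12.4] 6.4 z [ 56.  120.2 165.2] pca off y -83.4
tall_bottle [(array([563.2,  25.3,   2.7]), 0.67)]
small_jar [(array([345.1, -21.2,  -0.5]), 0.66)]
tin [(array([551.1, 373.2,  -0. ]), 0.59)]
hung_cover [(array([449.9, 418.3, 140.4]), 0.82)]
cover [(array([452.3, 351.2, 110.1]), 0.61)]
```

View pics/g.png

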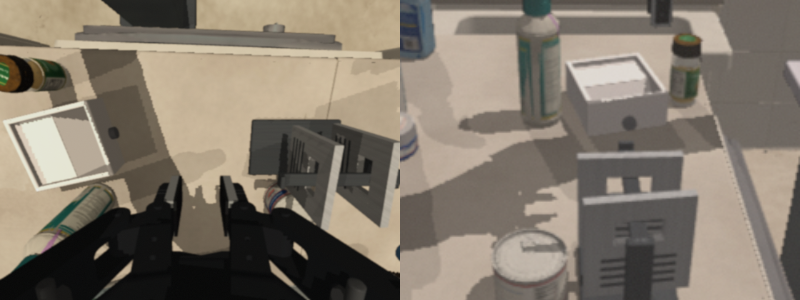

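The cover hangs still at stand x of about -21. The first cover is unmoved, the bystanders stand where they were, and the robot is clear, so I am handing in the job.

```bash
python3 -c "
from bench import close_job
print(close_job())"
```

```text
the job is handed in; nothing more can be done
None
```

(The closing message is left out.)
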